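Clamp a dried rock core in the inclined V-blocks

ROBOT

A 6-joint arm with a two-finger parallel gripper is mounted at the origin on the work surface. World frame = base frame: x ahead of the robot, y to its left, z up, the work surface at z = 0. Lengths are in mm, angles in degrees, forces in N, time in s.
With the tool pointing down it reaches from about 250 to 800 mm from the base axis. Payload 3.9 kg.
Tool frame: the origin (TCP) lies at the very end of the fingers, on their centre line; the grasp point (between the pads) lies 19 mm behind it; z points along the fingers, y is the line along which they close (so a half turn about z gives the same grasp; the last joint's range is limited). The gripper opens to 85 mm and grips with 20 to 120 N. Pads are 22 mm wide; open, the fingers measure 114 mm over their backs; the gripper's body (76 mm by 85 mm) begins 54 mm behind the grasp point. The pads swing forward as they close: fully open they stand 13 mm farther back than shut.
Start: joints at [77.006, 14.897, -7.913, 67.191, 0, 90], TCP at [118.048, 511.547, 231.304] pointing down, gripper open.
Joint ranges: [-159.42, 159.42], [-47.68, 98.78], [-73.54, 78.23], [-108.79, 121.32], [-90, 84.71], [-180, 180]. Speed limits (degrees/s): [147.25, 147.25, 180, 180, 180, 180].

INTERFACE

Orientations are given as a 3x3 rotation matrix whose columns are the frame's x, y, z axes.
In Python, from plant import * gives the robot as it stands. The module is installed in compiled form; this text tells all that it offers.
- The arm moves only by the tool play_rows, never from a script. Its argument "increments" is a list of rows, each a list of 3 entries, a list of its own where there are three numbers: the shift along the tool's x, y, z each as a share of 0.12 m, from -1 to 1, then the turn, a rotation vector about the tool's x, y, z each as a share of 360 degrees, from -1 to 1, then the opening, from 0 (shut) to 1 (fully open). A call has 1 to 10 rows; each row is the pose to reach, as a shift and turn from the pose commanded when the call began, along the tool's axes at that moment, turning the shorter way round; what a row does not reach only later rows make up. A row lasts 1/8 s, in which the tool goes at most 62.5 mm and 10.7 degrees, less where a joint would pass 70% of its speed; a pose out of reach is approached as far as the arm can. A call with a number of a shift or a turn outside -1 to 1 is refused whole. A call with a gripper value outside its range is refused whole. The fingers move at their own pace and stop on an object; "newtons" is the grip in N (left out, the last holds). Time passes only in rows, so rows that repeat a pose let the fingers close. It gives the time, the measured TCP pose, the force, the opening and the grip force at its end, in the units of the state.
- observe(): the state, without advancing time (a new reading comes with each control period).
- capture(name): name is "side" or "top" or "wrist"; returns a dict with "frame" (400x640x3 uint8, red, green, blue), "depth" (400x640 float32, mm along the optical axis (not along the pixel's ray), 0 where there is no reading), "fx", "fy", "cx", "cy" (pixels), "world_from_camera" (4x4, takes a point from camera to world coordinates). Camera axes: x right, y down, z forward; pixel columns grow to the right and rows downward; lengths in mm; the calibration is good to about 2 mm. The wrist camera is an equidistant fisheye: a pixel r from the principal point sees the ray r / f radians off the axis. A picture is of the moment at which its call begins.
- job_done(): hands the job in; it is judged then, once.
The state is a dict: "clock": time; "qpos": joint angles; "qvel": joint speeds; "joint_efforts": joint torques, N m; "eef_pos": TCP position; "orientation": TCP orientation; "contact_force": force on the tool from outside, world axes, zero at the start; "ft_torque": the same for the moment, N m; "gripper_width": finger opening in mm; "grasp_force": force on a finger pad.
Only numpy, scipy, OpenCV 4.12 (cv2) and the standard library are available. Lean on these libraries where they do the work, as an engineer would, in place of code of your own. Each camera call takes 0.05 s, during which the arm holds its last target. There are 200 camera calls.

TASK

Take the longest of the three dried rock cores from the oven tray and lay it gently, without dropping it, in the two V-blocks of the sloping inspection stand, seated in both Vs along the slope with its lower end against the end stop. Then swing the hinged clamp strap over and press it down onto the core, leave it bearing on the core and let go. Leave the two shorter cores in the tray and everything else on the bench where it is.

Things in the scene. Friction and masses are not known exactly. Their poses are not given: they have to be found in the camera images.
- core_center (a point): centre of the long rock core, the one to clamp: a grey stone cylinder 44 mm in diameter and 170 mm long, about 0.6 kg. Its x axis runs along the core; both ends are alike. It starts lying level in one of the tray's three places, centre 48 mm above the bench.
- short_core_a_center (a point): centre of a shorter grey rock core, 44 mm in diameter, 100 mm long, x axis along it; stays in the tray
- short_core_b_center (a point): centre of another shorter grey rock core, 44 mm in diameter, 120 mm long, x axis along it; stays in the tray
- tray: fixed aluminium oven tray, 220 x 270 mm, rim 20 mm high; origin in the middle of its underside. Three cores lie along its x axis at y = -90, 0 and +90 mm (46 mm free between them), each on two V saddles, 10 mm wide, at x = -38 and +38 mm, up to 34 mm above the bench; between the saddles fingers have room down to 4 mm above the bench.
- cradle: sloping V-block cradle of the fixed grey inspection stand, uphill roughly to the robot's left. Origin: where a seated core's axis meets the end stop's face, 70 mm above the bench. x runs uphill at 30 degrees along the core's axis, z square to the slope out of the Vs, y level, roughly to the robot. The stop plate, 54 mm wide, has its face at x = 0 and reaches up to z = +4 mm. Friction keeps a core from sliding down.
- v_seat (a point): where the long core's centre belongs: cradle x = 85, y = 0, z = 0 mm, 112 mm above the bench; axes as the cradle's. Two steel V-blocks (90 degree Vs, 70 mm wide, tops at z = -8 mm) hold it, at cradle x = 10 to 55 and 115 to 160 mm. The 60 mm gap between them leaves room for fingers, down to the bed at z = -43 mm.
- strap (a joint): angle of the clamp strap: 0 when its rubber pad bears on the seated core, growing as it swings open; at 1.57 it stands square to the slope; stops at -0.15 and 2.4. It starts open, leaning outwards (to +y of the cradle) at 1.85 to 2.2, its end up to 220 mm above the bench. The stiff hinge stays where it is left and takes 0.2 to 0.3 N m (about 3 N at the grip) to swing.
- strap_grip (a point): centre of the grey plastic grip at the strap's free end, 94 mm from the hinge axis: 26 mm along the hinge axis, 32 mm along the strap, 16 mm thick. The rest of the strap is a steel bar 20 mm wide, 7 mm thick. Closed on the core, the grip lies at cradle x = 32.5, y = -48, z = +32 mm. Its x axis is the cradle's, its y axis points towards the hinge, and its underside (-z) leads in closing.
- strap_hinge (a point): middle of the strap's hinge pin, at cradle x = 32.5, y = +46, z = +32 mm; the axis is the cradle's x. Two hinge ears, 6 mm thick, hold it at cradle x = 15 to 50 mm, y = 35 to 57 mm, up to z = 41 mm.
- tin: small loose aluminium sample tin, 56 mm in diameter, 34 mm high, on the bench; origin at the middle of its underside; leave it
- weight: small loose brass weight, 40 mm in diameter, 55 mm high, on the bench; origin at the middle of its underside; leave it
- beaker: loose glass beaker, 72 mm in diameter, 95 mm high, beyond the stand and tray; origin at the middle of its underside; leave it
- wash_bottle: loose white plastic bottle, 68 mm in diameter, 170 mm high, beyond the stand and tray; origin at the middle of its underside; leave it
- caliper: loose steel caliper, 240 mm long, lying near the robot; origin near its middle, on the bench; leave it
- brush: loose bench brush, 200 mm long, lying near the robot; origin near its middle, on the bench; leave it

How it is judged:
By the outcome, as a careful person would: the job done as asked, in the order asked, and still so for the second after the job is handed in, with the robot touching nothing.
It also fails if it takes over 59 s, if anything falls off the work surface, if the arm or the gripper's body presses on something with over 40 N, if the wrist force passes 120 N, or if a joint passes its speed limit or range.

## Working session

There is one attempt and no reset: what is moved stays moved. The work goes in short steps, Python scripts to look and compute and a tool call to move; the robot and the scene stay as the last step left them, time stands still between calls to the robot, and variables do not carry over. Pictures are saved under pics/ and viewed, at most 13 in all, crops included, and the job is handed in when it is done.

Besides the shell and the picture viewer there is one more tool, called by a JSON object that holds its "fn" and its "kwargs", one argument or row to a line. play_rows: Moves the arm, as the interface text tells. Shift numbers are shares of 0.12 m and turn numbers shares of 360 degrees, none past 1 either way. Its arguments: {"type":"object","properties":{"increments":{"type":"array","items":{"type":"array"}},"newtons":{"type":"number"}},"required":["increments"]}

```bash
mkdir -p pics; python3 - <<'E'
from plant import *
import cv2,numpy as np,pickle
s=observe();print({k:np.round(v,2).tolist() for k,v in s.items()})
ims=[]
for n in("top","side"):
    c=capture(n);pickle.dump(c,open(n+".pkl","wb"));cv2.imwrite(f"pics/{n}.png",c["frame"][:,:,::-1])
    print(n,c["fx"],c["cx"],c["cy"],np.round(c["world_from_camera"],3).tolist(),(c["depth"]>0).mean())
E
```

```text
{'clock': 0.0, 'qpos': [77.01, 14.94, -7.98, 67.19, -0.0, 90.0], 'qvel': [-0.02, -0.04, 0.0, -0.01, -0.11, 0.04], 'joint_efforts': [-0.0, -40.57, 25.39, 0.02, -0.0, -0.0], 'eef_pos': [117.9, 510.91, 230.46], 'orientation': [[-0.97, 0.22, -0.0], [0.22, 0.97, -0.0], [-0.0, -0.0, -1.0]], 'contact_force': [-0.1, 0.12, -0.17], 'ft_torque': [-0.0, -0.0, 0.01], 'grasp_force': 0.0, 'gripper_width': 85.63}
top 490.0441698769336 318.21232274275735 197.04214378683787 [[-0.031, -0.993, 0.11, 402.228], [-1.0, 0.031, -0.004, 20.147], [0.001, -0.11, -0.994, 1450.012], [0.0, 0.0, 0.0, 1.0]] 0.995859375
side 463.00774974190534 317.71771147195125 197.43451759577698 [[-0.949, -0.187, 0.252, 237.397], [-0.314, 0.602, -0.735, 917.639], [-0.014, -0.776, -0.63, 899.598], [0.0, 0.0, 0.0, 1.0]] 0.99625
```

View pics/top.png

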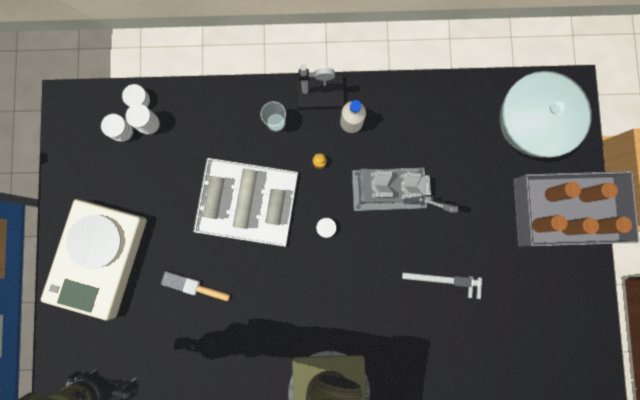

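View pics/side.png

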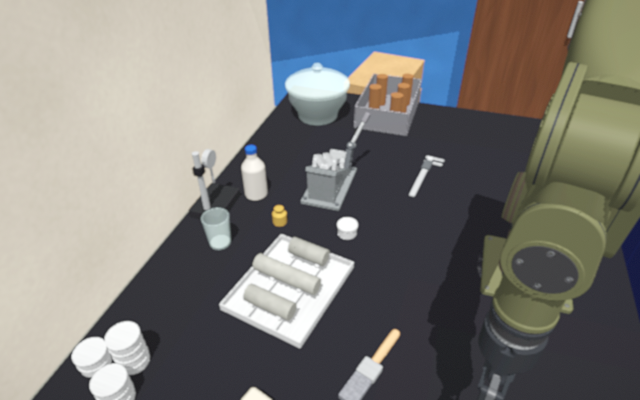

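Top view: the tray is around (247,200) with the long core in the middle, running (240,225)–(250,170). The stand is around (390,188), with the strap leaning to (455,208). The tin is at (326,228) and the weight at (320,160). Next I'll measure with depth.

```bash
cat > h.py <<'E'
import numpy as np,cv2,pickle
def cloud(c):
    d=c["depth"].astype(float);v,u=np.mgrid[:400,:640]
    P=np.stack([(u-c["cx"])/c["fx"]*d,(v-c["cy"])/c["fy"]*d,d],-1)
    T=c["world_from_camera"];return P@T[:3,:3].T+T[:3,3]
E
python3 - <<'E'
from h import *
c=pickle.load(open("top.pkl","rb"));W=cloud(c)
hsv=cv2.cvtColor(c["frame"],cv2.COLOR_RGB2HSV)
# tray cores: height>52
box=np.zeros((400,640),bool);box[150:250,190:305]=1
print("bench z",np.median(W[300:320,500:580,2]))
m=(box&(W[...,2]>50)).astype(np.uint8)
n,l,st,_=cv2.connectedComponentsWithStats(m)
for i in range(1,n):
    if st[i,4]<30: continue
    P=W[l==i];(cx,cy),(a,b),ang=cv2.minAreaRect(P[:,:2].astype(np.float32))
    print("core",st[i,4],np.round([cx,cy,a,b,ang],1),"z",np.percentile(P[:,2],[50,95]),"pca",np.linalg.svd((P-P.mean(0))[:,:2],full_matrices=False)[2][0])
m=(box&(W[...,2]>12)).astype(np.uint8);P=W[(m>0)]
print("tray",cv2.minAreaRect(P[:,:2].astype(np.float32)))
box=np.zeros((400,640),bool);box[155:220,340:470]=1
m=(box&(W[...,2]>8)); P=W[m]; print("stand",cv2.minAreaRect(P[:,:2].astype(np.float32)))
# crop enlarged
a=cv2.resize(c["frame"][150:225,340:475],None,fx=5,fy=5,interpolation=cv2.INTER_CUBIC)
h=np.clip(W[150:225,340:475,2],0,230).astype(np.uint8);h=cv2.applyColorMap(cv2.resize(h,None,fx=5,fy=5,interpolation=cv2.INTER_NEAREST),cv2.COLORMAP_JET)
s=pickle.load(open("side.pkl","rb"))["frame"][100:220,290:390]
cv2.imwrite("pics/c1.png",np.vstack([cv2.resize(a[:,:,::-1],None,fx=.78,fy=.78),cv2.resize(h,None,fx=.78,fy=.78)]))
for r in range(164,214,4): print(r,np.round(W[r,350:462:5,2]).astype(int).tolist())
E
```

```text
bench z -0.8049455925308848
core 891 [487.3 172.7 316.8 147.2  35.9] z [65.92588251 72.58990839] pca [-0.99306216  0.11759061]
core 633 [516.6 170.9 358.3 122.   71.6] z [65.79164699 72.53049482] pca [-0.99230417  0.1238242 ]
core 531 [479.  110.9 219.2  92.3  27. ] z [66.00720456 72.26851039] pca [-0.99443747  0.10532864]
tray ((543.5996704101562, 180.03794860839844), (366.9564514160156, 220.0109405517578), 79.23729705810547)
stand ((519.7234497070312, -208.89407348632812), (424.53765869140625, 291.2529602050781), 82.7053451538086)
164 [-2, -2, 2, -6, -1, -6, -1, 0, -3, -3, 3, 4, -1, -6, -5, 0, -1, -4, -4, -4, 0, -3, 2]
168 [1, -1, 1, 0, 3, 1, -5, -1, -3, 0, 4, 1, -1, 2, 8, 3, -2, -1, -4, -1, -2, 3, -1]
172 [6, 15, 121, 126, 115, 135, 139, 132, 127, 69, 60, 47, 40, 15, 19, 3, -2, 0, -2, -1, -1, -2, 1]
176 [3, 13, 121, 121, 115, 127, 134, 128, 126, 65, 56, 80, 91, 80, 65, 66, -2, 1, 1, 1, 5, -1, -2]
180 [-3, 14, 114, 118, 116, 131, 126, 115, 84, 71, 57, 74, 78, 67, 52, 65, 1, 2, -8, -3, -3, 1, 4]
184 [-4, 14, 120, 124, 113, 117, 116, 109, 78, 72, 63, 77, 68, 57, 49, 70, 4, 0, -2, -6, 0, -1, -3]
188 [0, 15, 65, 126, 114, 125, 124, 116, 87, 68, 58, 75, 64, 53, 51, 66, -7, 3, 1, 5, 2, -1, -1]
192 [4, 7, 55, 125, 117, 130, 144, 128, 123, 76, 65, 70, 86, 77, 64, 67, 65, -6, 1, 1, 2, -7, 1]
196 [-2, 14, 51, 123, 111, 130, 139, 130, 127, 71, 66, 69, 87, 79, 118, 12, 109, -5, 2, -1, 2, -2, -5]
200 [1, 10, 42, 123, 114, 110, 97, 92, 87, 71, 58, 67, 81, 103, 124, 129, 132, 159, 150, -2, -4, 2, 0]
204 [2, 10, 23, 11, 11, 14, 8, 14, 11, 7, 8, 60, 11, 52, 16, 16, -4, 156, 174, -3, 3, -3, 0]
208 [1, 5, 13, 9, 6, 15, 14, 18, 8, 11, 9, 11, 18, 16, 14, 3, -1, 3, -4, 195, 204, 208, 3]
212 [-2, 4, 0, 3, -3, 0, -7, 7, -2, -1, -4, -2, -2, 0, 2, 1, 1, 4, -1, -2, 202, 198, -5]
```

View pics/c1.png

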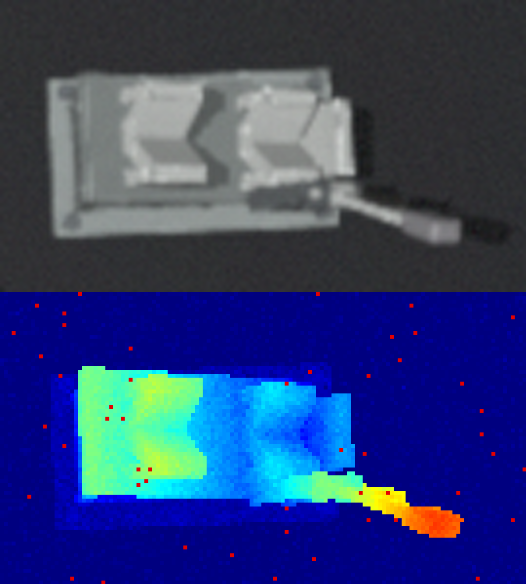

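Enlarged crop: the V-blocks are clear, the stop plate is at the right end at about (407,177) in the full picture, and the strap leans outward to the right and towards the robot. The depth has speckle outliers, so I'll use robust fits.

```bash
cat >> h.py <<'E'
from scipy.optimize import least_squares
def fitcore(P):
    # P: points on top of lying core (z>55) ; axis dir, perp via cylinder fit r=22, centre along via extents
    def f(p):
        d=np.array([np.cos(p[0]),np.sin(p[0])]);q=P[:,:2]@np.array([-d[1],d[0]])-p[1]
        return np.hypot(q,P[:,2]-p[2])-22
    c=P.mean(0);_,_,v=np.linalg.svd((P-c)[:,:2],full_matrices=False);a=np.arctan2(v[0][1],v[0][0])
    r=least_squares(f,[a,c[:2]@[-np.sin(a),np.cos(a)],48],loss="soft_l1",f_scale=2)
    d=np.array([np.cos(r.x[0]),np.sin(r.x[0])]);t=np.sort(P[:,:2]@d)
    lo,hi=t[5],t[-6];m=(lo+hi)/2
    return m*d+r.x[1]*np.array([-d[1],d[0]]),r.x[2],np.degrees(r.x[0]),hi-lo
def med(W):
    d=W.copy();d[...,2]=cv2.medianBlur(W[...,2].astype(np.float32),3);return d
def axes(yaw):
    c,s=np.cos(yaw),np.sin(yaw);k,t=np.cos(np.pi/6),.5
    y=np.array([-s,c,0]);x=np.array([c*k,s*k,t]);return np.stack([x,y,np.cross(x,y)],1)
def fitstand(P,yaw,o):
    # V faces |y| = z+31.1
    def sel(p):
        L=(P-np.array([p[1],p[2],70]))@axes(p[0]);x,y,z=L.T
        return ((x>13)&(x<52)|(x>118)&(x<157))&(np.abs(y)<21)&(np.abs(y)>3)&(z<0)
    p=np.array([yaw,*o])
    for _ in range(8):
        m=sel(p);Q=P[m]
        def f(p):
            L=(Q-np.array([p[1],p[2],70]))@axes(p[0]);return (np.abs(L[:,1])-L[:,2]-31.1)/1.414
        r=least_squares(f,p,loss="soft_l1",f_scale=2);p=r.x
    return p,m.sum(),np.median(np.abs(f(p)))
E
python3 - <<'E'
from h import *
c=pickle.load(open("top.pkl","rb"));W0=cloud(c);W=W0
M=med(W);ok=np.abs(M[...,2]-W[...,2])<12
box=np.zeros((400,640),bool);box[150:250,190:305]=1
m=(box&ok&(W[...,2]>52)&(W[...,2]<78)).astype(np.uint8)
n,l,st,_=cv2.connectedComponentsWithStats(m)
for i in range(1,n):
    if st[i,4]>80: print("core",st[i,4],fitcore(W[l==i]))
P=W[box&ok&(W[...,2]>12)]
print("tray",cv2.minAreaRect(P[:,:2].astype(np.float32)))
box[:]=0;box[155:220,340:470]=1
S=W[box&ok]
B=S[(S[:,2]>5)&(S[:,2]<150)]
print("base",cv2.minAreaRect(B[(B[:,2]<25)][:,:2].astype(np.float32)))
# rough: low end (stop) pixel ~ (412,178); uphill toward left
o=W[184,417,:2]
for y0 in(90,100): print("stand",o,fitstand(S,np.radians(y0),o))
p=fitstand(S,np.radians(90),o)[0]
L=(S-np.array([p[1],p[2],70]))@axes(p[0])
print("stop plate x,z", [np.round(np.percentile(L[(L[:,0]<4)&(L[:,0]>-25)&(np.abs(L[:,1])<24)&(L[:,2]>-12)][:,k],[2,25,50,75,98]),1) for k in (0,1,2)])
V=L[(L[:,2]>-14)&(L[:,2]<0)&(L[:,0]>5)&(np.abs(L[:,1])<40)&(np.abs(L[:,1])>26)];print("V tops x",np.round(np.histogram(V[:,0],bins=range(0,190,5))[0]),"y",np.percentile(V[:,1],[2,98]),np.median(V[:,2]))
G=L[(L[:,2]>50)&(L[:,1]>20)];print("strap",len(G),np.round(G[np.argsort(G[:,2])][::6],0).tolist())
for n,(u,v) in dict(tin=(326,228),weight=(320,160),bottle=(352,115),beaker=(273,117)).items(): print(n,W[v,u].round())
E
```

```text
core 864 (array([557.9310062 , 225.19167518]), np.float64(47.50693868783181), np.float64(169.55685442207317), np.float64(167.303571200458))
core 619 (array([564.61138737, 315.77895315]), np.float64(47.46082603667614), np.float64(169.53794610555286), np.float64(118.16081079713621))
core 518 (array([531.75993856, 138.84646779]), np.float64(47.463078578179825), np.float64(169.63676947923366), np.float64(97.86272314401799))
tray ((552.5128173828125, 226.92794799804688), (271.4971923828125, 220.0109405517578), 79.23729705810547)
base ((582.6494140625, -244.4340362548828), (386.11431884765625, 191.89393615722656), 87.71920013427734)
stand [ 585.65535294 -271.90104946] (array([   1.7220833 ,  589.51380728, -238.88515522]), np.int64(323), np.float64(4.218592898849103))
stand [ 585.65535294 -271.90104946] (array([   1.81916935,  574.59569556, -236.2750211 ]), np.int64(305), np.float64(5.121287270998407))
stop plate x,z [array([-24.1, -16.7,  -9.3,  -1.4,   3.5]), array([-21.3, -10.7,  -1. ,   8.6,  22.3]), array([-5.9,  0.8,  7.2, 18.1, 22.1])]
V tops x [ 0  1 13  3  0  2  2  2  0  1  0  0  0
[... 402 characters left out ...]
.0, 73.0], [3.0, 69.0, 79.0], [2.0, 76.0, 87.0], [3.0, 72.0, 93.0], [5.0, 83.0, 96.0], [-9.0, 72.0, 100.0], [5.0, 78.0, 101.0], [2.0, 77.0, 106.0], [-2.0, 80.0, 108.0], [3.0, 80.0, 110.0], [-5.0, 82.0, 113.0], [2.0, 78.0, 114.0], [6.0, 87.0, 118.0], [6.0, 87.0, 122.0], [9.0, 94.0, 131.0], [10.0, 94.0, 135.0], [12.0, 103.0, 138.0], [9.0, 96.0, 141.0], [13.0, 90.0, 142.0], [0.0, 92.0, 144.0], [12.0, 96.0, 148.0], [5.0, 111.0, 150.0], [-5.0, 112.0, 151.0], [-8.0, 110.0, 152.0], [4.0, 111.0, 153.0], [-9.0, 110.0, 154.0], [-2.0, 97.0, 154.0], [11.0, 105.0, 154.0], [1.0, 99.0, 157.0], [-7.0, 103.0, 158.0]]
tin [468.  -6.  33.]
weight [663.   6.  56.]
bottle [771. -85. 137.]
beaker [810. 143.   2.]
```

```bash
python3 - <<'E'
from h import *
c=pickle.load(open("top.pkl","rb"));W=cloud(c)
M=med(W);ok=np.abs(M[...,2]-W[...,2])<8
box=np.zeros((400,640),bool);box[155:220,340:470]=1
m=(box&ok&(W[...,2]>7)).astype(np.uint8);m=cv2.morphologyEx(m,cv2.MORPH_OPEN,np.ones((3,3)))
n,l,st,_=cv2.connectedComponentsWithStats(m);i=1+np.argmax(st[1:,4])
# left (uphill) and sides: high body
P=W[(l==i)&ok];Bd=P[(P[:,2]<60)|(P[:,1]>-230)];Bd=Bd[Bd[:,1]>-250];r=cv2.minAreaRect(Bd[:,:2].astype(np.float32));print("body rect",r)
S=W[box&ok]
for o in((585,-255),(585,-262),(585,-270)):
  for y0 in (83,88,93):
    p,n,e=fitstand(S,np.radians(y0),o);print(o,y0,np.degrees(p[0]),p[1:],n,e)
E
```

```text
body rect ((578.0318603515625, -169.54920959472656), (119.14371490478516, 160.12644958496094), 0.554442822933197)
(585, -255) 83 86.50700525203098 [ 597.6744234  -240.99083315] 289 3.792432069218351
(585, -255) 88 88.85021735262853 [ 587.353623   -240.30364976] 307 4.089069016431715
(585, -255) 93 102.89566417852882 [ 588.22539055 -237.97719405] 333 4.359978978557935
(585, -262) 83 3594.336190328852 [697.32725098 -81.02834239] 0 nan
(585, -262) 88 89.99847423682282 [ 589.04219051 -240.34621908] 301 4.059698869795163
(585, -262) 93 104.08728314112882 [ 588.9431037  -237.19050741] 335 4.447466515501493
(585, -270) 83 93.01902707829643 [ 607.69165946 -239.74692204] 287 3.991178318473187
(585, -270) 88 90.9624555100182 [ 589.34609645 -239.87556182] 306 4.3684071046817525
(585, -270) 93 103.96422741468324 [ 587.70333842 -237.40089595] 343 4.600085975930282
  return _methods._mean(a, axis=axis, dtype=dtype,
  ret = ret.dtype.type(ret / rcount)
```

{"fn": "play_rows", "kwargs": {
  "increments": [
    [[-0.5,-0.18,0],[0,0,0],1],
    [[-1,-0.37,0],[0,0,0],1],
    [[-1,-0.37,0],[0,0,0],1]
  ]
}}

```text
clock: 0.48
eef_pos: [227.4, 438.9, 230.9]
orientation: [[-0.973, 0.23, 0.0], [0.23, 0.973, -0.002], [-0.0, -0.002, -1.0]]
contact_force: [-0.9, 0.0, -0.3]
gripper_width: 85.5
grasp_force: 0.0
```

{"fn": "play_rows", "kwargs": {
  "increments": [
    [[-0.5,-0.18,0],[0,0,0],1],
    [[-1,-0.37,0],[0,0,0],1]
  ]
}}

```text
clock: 0.72
eef_pos: [329.8, 372.9, 231.1]
orientation: [[-0.975, 0.222, -0.0], [0.222, 0.975, 0.001], [0.0, 0.0, -1.0]]
contact_force: [0.0, 0.0, -0.4]
gripper_width: 85.5
grasp_force: 0.0
```

{"fn": "play_rows", "kwargs": {
  "increments": [
    [[-0.5,-0.18,0],[0,0,0],1],
    [[-1,-0.37,0],[0,0,0],1]
  ]
}}

```text
clock: 0.98
eef_pos: [434.9, 303.9, 231.1]
orientation: [[-0.975, 0.224, -0.0], [0.224, 0.975, 0.001], [0.0, 0.001, -1.0]]
contact_force: [1.5, -0.1, 0.9]
gripper_width: 85.4
grasp_force: 0.0
```

{"fn": "play_rows", "kwargs": {
  "increments": [
    [[-0.5,-0.18,0],[0,0,0],1],
    [[-1,-0.37,0],[0,0,0],1],
    [[-1,-0.37,0],[0,0,0],1],
    [[-1,-0.37,0],[0,0,0],1]
  ]
}}

```text
clock: 1.48
eef_pos: [540.3, 234.3, 230.6]
orientation: [[-0.974, 0.225, -0.002], [0.225, 0.974, 0.0], [0.002, -0.0, -1.0]]
contact_force: [0.5, 0.9, 0.7]
gripper_width: 85.4
grasp_force: 0.0
```

```bash
cat >> h.py <<'E'
def fcloud(c):
    d=c["depth"].astype(float);v,u=np.mgrid[:400,:640]
    a,b=(u-c["cx"])/c["fx"],(v-c["cy"])/c["fy"];r=np.hypot(a,b)+1e-9
    t=np.tan(np.minimum(r,1.4))/r;P=np.stack([a*t*d,b*t*d,d],-1)
    T=c["world_from_camera"];W=P@T[:3,:3].T+T[:3,3];W[(c["depth"]==0)|(r>1.4)]=np.nan;return W
def look(name):
    from plant import capture
    c=capture("wrist");pickle.dump(c,open(name+".pkl","wb"));cv2.imwrite(f"pics/{name}.png",c["frame"][:,:,::-1])
    W=fcloud(c);M=cv2.medianBlur(np.nan_to_num(W[...,2]).astype(np.float32),3)
    W[~(np.abs(M-W[...,2])<8)]=np.nan;return c,W
E
python3 - <<'E'
from h import *
c,W=look("w1");print(np.round(c["world_from_camera"],2).tolist(),c["fx"],c["cx"],c["cy"])
m=((W[...,2]>54)&(W[...,2]<78)&(np.abs(W[...,0]-558)<150)&(np.abs(W[...,1]-225)<150)).astype(np.uint8)
n,l,st,_=cv2.connectedComponentsWithStats(m)
for i in range(1,n):
    if st[i,4]>300: print("core",st[i],fitcore(W[l==i]))
E
```

```text
[[0.22, 0.92, 0.32, 458.88], [0.97, -0.21, -0.07, 253.49], [-0.0, 0.33, -0.95, 372.96], [0.0, 0.0, 0.0, 1.0]] 309.70691628693146 318.9844577139028 196.1332963689309
core [ 292  112   44  154 5739] (array([559.45158019, 226.13299208]), np.float64(47.301461575433386), np.float64(-10.634033694863506), np.float64(169.98470848837138))
core [ 378  124   40  111 3953] (array([565.92906957, 316.52922462]), np.float64(47.22166034072572), np.float64(-10.627049802344597), np.float64(120.11596944082862))
core [ 212  141   45   92 3198] (array([533.28347786, 139.47337134]), np.float64(47.368680915455286), np.float64(-10.635838675882464), np.float64(99.89989962691033))
```

View pics/w1.png

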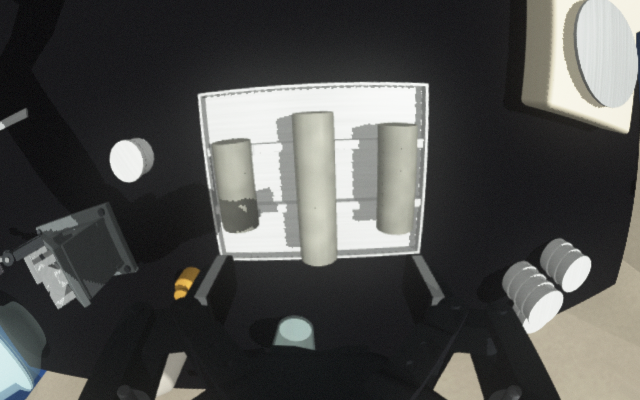

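Wrist view: the three cores are in the tray, the long one in the middle (292–336, 112–265), and its fitted length of 170 mm confirms it. The stand is at the left around (90,255).

```bash
cat >> h.py <<'E'
def togo(target,R):
    from plant import observe
    from scipy.spatial.transform import Rotation as Ro
    s=observe();p=np.array(s["eef_pos"]);Q=np.array(s["orientation"])
    R=Q if R is None else R
    print("at",p.round(1),"q",np.round(s["qpos"],1),"F",np.round(s["contact_force"],1),"grip",np.round([s["gripper_width"],s["grasp_force"]],1),"t",s["clock"])
    print("shift",np.round(Q.T@(np.array(target)-p)/120,3).tolist(),"turn",np.round(Ro.from_matrix(Q.T@R).as_rotvec()/2/np.pi,4).tolist())
E
python3 - <<'E'
from h import *
a=np.radians(169.37);x=np.array([np.cos(a),np.sin(a),0]);z=np.array([0,0,-1.]);R=np.stack([x,np.cross(z,x),z],1)
togo([551.6,227.6,29],R)
E
```

```text
at [539.8 234.8 230.9] q [23.5 21.3  1.4 70.2  0.  36.4] F [0.  0.4 0.2] grip [85.3  0. ] t 1.525
shift [-0.112, -0.036, 1.682] turn [-0.0, -0.0003, -0.0064]
```

{"fn": "play_rows", "kwargs": {
  "increments": [
    [[-0.11,-0.04,0.3],[0,0,-0.006],1],
    [[-0.11,-0.04,0.7],[0,0,-0.006],1],
    [[-0.11,-0.04,0.9],[0,0,-0.006],1],
    [[-0.11,-0.04,0.9],[0,0,-0.006],1]
  ]
}}

```text
clock: 2.02
eef_pos: [549.4, 226.9, 121.4]
orientation: [[-0.983, 0.185, -0.005], [0.185, 0.983, -0.002], [0.005, -0.003, -1.0]]
contact_force: [0.3, 0.9, 0.2]
gripper_width: 85.4
grasp_force: 0.0
```

```bash
python3 - <<'E'
from h import *
a=np.radians(169.37);x=np.array([np.cos(a),np.sin(a),0]);z=np.array([0,0,-1.]);R=np.stack([x,np.cross(z,x),z],1)
togo([551.6,227.6,29],R)
E
```

```text
at [549.4 226.9 121.4] q [22.4 25.5 -8.8 56.   0.  33.1] F [0.3 0.9 0.2] grip [85.4  0. ] t 2.025
shift [-0.02, 0.011, 0.77] turn [-0.0004, -0.0007, -0.0002]
```

{"fn": "play_rows", "kwargs": {
  "increments": [
    [[-0.02,0.01,0.3],[0,0,0],1],
    [[-0.02,0.01,0.6],[0,0,0],1],
    [[-0.02,0.01,0.77],[0,0,0],1],
    [[-0.02,0.01,0.77],[0,0,0],1],
    [[-0.02,0.01,0.77],[0,0,0],1]
  ]
}}

```text
clock: 2.65
eef_pos: [556.4, 228.1, 32.9]
orientation: [[-0.982, 0.187, 0.003], [0.187, 0.982, 0.001], [-0.003, 0.002, -1.0]]
contact_force: [0.1, -0.6, -0.1]
gripper_width: 85.4
grasp_force: 0.0
```

{"fn": "play_rows", "kwargs": {
  "increments": [
    [[0,0,0],[0,0,0],0.3],
    [[0,0,0],[0,0,0],0.3],
    [[0,0,0],[0,0,0],0.3],
    [[0,0,0],[0,0,0],0.3],
    [[0,0,0],[0,0,0],0.3],
    [[0,0,0],[0,0,0],0.3]
  ],
  "newtons": 60
}}

```text
clock: 3.4
eef_pos: [555.8, 226.8, 32.1]
orientation: [[-0.982, 0.188, 0.001], [0.188, 0.982, 0.0], [-0.001, 0.0, -1.0]]
contact_force: [-1.6, -0.8, 5.4]
gripper_width: 42.3
grasp_force: 60.1
```

{"fn": "play_rows", "kwargs": {
  "increments": [
    [[0,0,-0.1],[0,0,0],0.3],
    [[0,0,-0.4],[0,0,0],0.3],
    [[0,0,-0.8],[0,0,0],0.3],
    [[0,0,-1],[0,0,0],0.3]
  ]
}}

```text
clock: 3.9
eef_pos: [555.9, 227.2, 153.4]
orientation: [[-0.982, 0.188, 0.002], [0.188, 0.982, 0.001], [-0.002, 0.001, -1.0]]
contact_force: [-0.1, 0.7, -6.2]
gripper_width: 42.0
grasp_force: 62.5
```

{"fn": "play_rows", "kwargs": {
  "increments": [
    [[0,0,-0.4],[0,0,0],0.3],
    [[0,0,-0.8],[0,0,0],0.3],
    [[0,0,-0.8],[0,0,0],0.3],
    [[0,0,-0.8],[0,0,0],0.3]
  ]
}}

```text
clock: 4.4
eef_pos: [554.3, 226.5, 245.4]
orientation: [[-0.982, 0.188, -0.003], [0.188, 0.982, -0.001], [0.002, -0.002, -1.0]]
contact_force: [-0.4, -0.5, -6.0]
gripper_width: 42.1
grasp_force: 62.7
```

```bash
python3 - <<'E'
from h import *
from plant import observe
c,W=look("w2")
s=observe();p=np.array(s["eef_pos"]);Q=np.array(s["orientation"])
print(p,s["gripper_width"],s["grasp_force"],s["contact_force"],s["clock"])
L=(W-p)@Q
m=(np.abs(L[...,1])<24)&(L[...,2]>-45)&(L[...,2]<10)&(np.abs(L[...,0])<110)
P=L[m];print(len(P),np.percentile(P,[1,50,99],axis=0).round(1))
t=P[np.abs(P[:,1])<4];print(np.polyfit(t[:,0],t[:,2],1), np.sort(P[:,0])[[5,-6]])
b=(W[...,0]>400)&(W[...,1]<-80)&(W[...,1]>-330)&(W[...,2]>20)&(W[...,2]<230);print("stand pts",b.sum())
E
```

```text
[553.77294778 226.27495363 244.57947244] 42.146095088349945 62.681461572647095 [-0.22362777  0.64656071 -5.41051835] 4.45
25035 [[-30.9 -22.2 -40. ]
 [ 36.    0.5 -35.9]
 [ 80.4  22.6 -19.3]]
[ 8.80795449e-03 -3.79273254e+01] [-42.11580603  80.76285301]
stand pts 5874
```

View pics/w2.png

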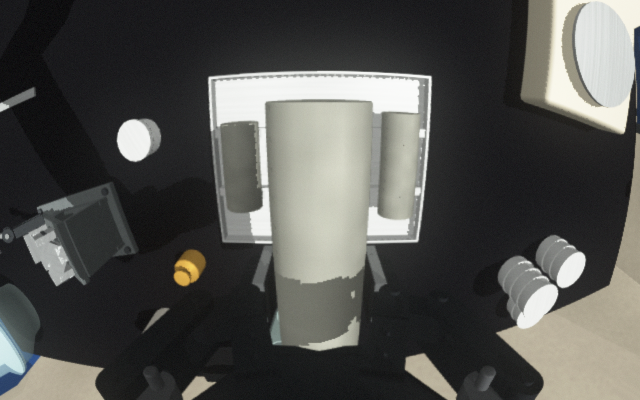

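Wrist view: the core is held level across the fingers (267–373, 100–347), and both short cores remain in the tray. Its centre sits in the tool frame at about (-4, 0, -16).

{"fn": "play_rows", "kwargs": {
  "increments": [
    [[-0.07,-0.4,0],[0,0,0],0.3],
    [[-0.18,-0.95,0],[0,0,0],0.3],
    [[-0.18,-0.95,0],[0,0,0],0.3]
  ]
}}

```text
clock: 4.82
eef_pos: [553.0, 106.8, 244.4]
orientation: [[-0.981, 0.193, -0.006], [0.193, 0.981, -0.003], [0.005, -0.004, -1.0]]
contact_force: [0.1, 0.9, -6.5]
gripper_width: 41.9
grasp_force: 63.2
```

{"fn": "play_rows", "kwargs": {
  "increments": [
    [[-0.07,-0.4,0],[0,0,0],0.3],
    [[-0.18,-0.95,0],[0,0,0],0.3],
    [[-0.18,-0.95,0],[0,0,0],0.3],
    [[-0.18,-0.95,0],[0,0,0],0.3]
  ]
}}

```text
clock: 5.32
eef_pos: [554.0, -5.0, 245.4]
orientation: [[-0.982, 0.189, -0.003], [0.189, 0.982, 0.001], [0.003, 0.0, -1.0]]
contact_force: [0.3, 0.2, -5.3]
gripper_width: 42.3
grasp_force: 63.7
```

```bash
python3 - <<'E'
from h import *
from plant import observe
c,W=look("w3");s=observe();print(s["eef_pos"],s["qpos"],s["clock"])
M=np.isfinite(W[...,0])
S=W[M&(W[...,0]>480)&(W[...,0]<700)&(W[...,1]<-70)&(W[...,1]>-340)&(W[...,2]>5)&(W[...,2]<225)]
print(len(S))
for o in((585,-245),(590,-260)):
  for y0 in (85,92):
    p,n,e=fitstand(S,np.radians(y0),o);print(o,y0,np.degrees(p[0]),p[1:],n,e)
E
```

```text
[554.17377131  -4.28377456 245.67140315] [-4.74022002e-01  1.75861397e+01 -1.94894041e+00  7.06077124e+01
  5.38506984e-02  1.03417694e+01] 5.375
15792
(585, -245) 85 71.03927400972475 [ 566.69951322 -230.18547934] 900 4.014278252392627
(585, -245) 92 81.81727163968309 [ 569.01420716 -231.44621189] 992 4.7382249566247445
(590, -260) 85 99.96278846229183 [ 619.4990233  -230.77847699] 941 4.8534283973386545
(590, -260) 92 138.7581530190702 [ 646.565209   -197.85675112] 1180 4.866870278861912
```

View pics/w3.png

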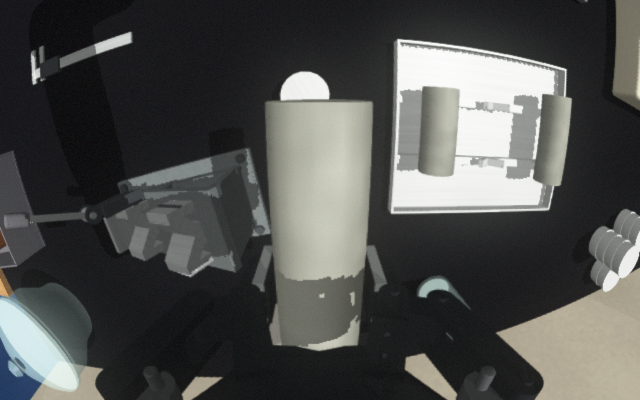

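Wrist view: the stand is at the left (100–270, 150–275) with both V-blocks visible and the strap pointing left at (15–140, 215). The core is still firmly held. Refit from a better start, using the top view too.

```bash
cat >> h.py <<'E'
def fitV(P,yaw,o,n=12):
    p=np.array([np.radians(yaw),*o])
    for _ in range(n):
        L=(P-np.array([p[1],p[2],70]))@axes(p[0]);x,y,z=L.T
        m=((x>14)&(x<51)|(x>119)&(x<156))&(np.abs(y)<21)&(np.abs(y)>2)&(np.abs(np.abs(y)-z-31.1)<12)
        Q=P[m]
        def f(p):
            L=(Q-np.array([p[1],p[2],70]))@axes(p[0]);return np.r_[(np.abs(L[:,1])-L[:,2]-31.1)/1.414,(np.degrees(p[0])-yaw)*10]
        p=least_squares(f,p,loss="soft_l1",f_scale=1.5).x
    return np.degrees(p[0]).round(2),p[1:].round(1),int(m.sum()),np.median(np.abs(f(p))).round(2)
E
python3 - <<'E'
from h import *
c=pickle.load(open("top.pkl","rb"));W=cloud(c);M=med(W);W[np.abs(M[...,2]-W[...,2])>8]=np.nan
w=fcloud(pickle.load(open("w3.pkl","rb")))
for nm,X in(("top",W),("w3",w)):
    S=X[np.isfinite(X[...,0])&(X[...,0]>480)&(X[...,0]<700)&(X[...,1]<-70)&(X[...,1]>-340)&(X[...,2]>5)&(X[...,2]<225)]
    for o in((575,-275),(585,-275),(585,-285)): print(nm,len(S),fitV(S,91,o))
E
```

```text
top 3261 (np.float64(90.47), array([ 579.2, -291.6]), 291, np.float64(1.06))
top 3261 (np.float64(90.47), array([ 579.2, -291.6]), 291, np.float64(1.06))
top 3261 (np.float64(90.48), array([ 579.3, -291.7]), 292, np.float64(1.06))
w3 15856 (np.float64(90.71), array([ 579.2, -285.1]), 1541, np.float64(1.26))
w3 15856 (np.float64(90.71), array([ 579.2, -285.1]), 1541, np.float64(1.26))
w3 15856 (np.float64(90.67), array([ 579.2, -285.3]), 1538, np.float64(1.24))
```

```bash
cat > chk.py <<'E'
from h import *
def chk(nm,X,o,yaw):
    L=(X[np.isfinite(X[...,0])]-np.array([*o,70]))@axes(np.radians(yaw))
    A=L[(np.abs(L[:,1]-70)<60)&(L[:,2]>55)&(np.abs(L[:,0]-32)<45)&(L[:,2]<170)]
    rel=A[:,1:]-[46,32];th=np.arctan2(rel[:,1],-rel[:,0]);r=np.hypot(*rel.T)
    k=(r>25)&(r<115);A=A[k]
    print(nm,"strap n",len(A),"x",np.percentile(A[:,0],[5,50,95]).round(1),"theta",np.percentile(th[k],[10,50,90]).round(2),"rmax",np.percentile(r[k],98).round(1))
    V=L[(np.abs(L[:,2]+8)<4)&(np.abs(L[:,1])>26)&(np.abs(L[:,1])<34)&(L[:,0]>-10)&(L[:,0]<180)]
    print(" Vtop x hist",np.histogram(V[:,0],bins=np.arange(0,175,5))[0],"z",np.median(V[:,2]).round(1))
    St=L[(np.abs(L[:,1])<24)&(np.abs(L[:,0])<15)&(np.abs(L[:,2])<12)]
    print(" stop n",len(St),"x",np.percentile(St[:,0],[5,50,95]).round(1),"z",np.percentile(St[:,2],[50,95]).round(1))
E
python3 - <<'E'
from chk import *
c=pickle.load(open("top.pkl","rb"));W=cloud(c);M=med(W);W[np.abs(M[...,2]-W[...,2])>8]=np.nan
w=fcloud(pickle.load(open("w3.pkl","rb")))
for o in((579.2,-291),(579.2,-286)):
    chk("top",W,o,90.6);chk("w3",w,o,90.6)
E
```

```text
top strap n 171 x [24.9 40.5 45.5] theta [1.78 1.88 1.96] rmax 111.8
 Vtop x hist [ 1  1  4  7  4  8  3  2  9  6 10  2  0  0  0  0  0  0  0  0  0  0  2  7
  9  7 11  8 10  6  9  7  2  0] z -7.9
 stop n 116 x [-11.6  -2.8   1.1] z [1.2 6. ]
w3 strap n 830 x [34.6 42.4 46. ] theta [1.75 1.88 1.95] rmax 107.9
 Vtop x hist [ 2  0  4  6 12  7 14 11 10 18 44 10  0  0  0  0  0  0  0  0  0  0  0 27
 27 34 25 28 37 28 40 77  6  0] z -7.9
 stop n 442 x [-7.5 -1.   0.8] z [-2.3  4.6]
top strap n 170 x [20.6 36.2 41.2] theta [1.76 1.87 1.95] rmax 113.4
 Vtop x hist [ 1  1  5  5  8  4  1  3  3  7  2  0  0  0  0  0  0  0  0  0  0  2  5  6
  5  6  7  5  7  7 10  2  0  0] z -6.4
 stop n 118 x [-13.5  -6.1   8.1] z [0.9 8.5]
w3 strap n 841 x [30.1 38.  41.6] theta [1.74 1.87 1.94] rmax 110.3
 Vtop x hist [ 0  4  5 13  7 12 10 14 17 42 33  0  0  0  0  0  0  0  0  0  0  0 22 30
 32 32 30 38 33 40 97 27  0  0] z -5.6
 stop n 501 x [-10.8  -5.3   4.6] z [-1.6  7.1]
```

```bash
cat >> h.py <<'E'
O=np.array([579.2,-288.5,70.]);YAW=np.radians(90.6)
CT=np.array([-4.2,.3,-15.8])
def Rt(): 
    A=axes(YAW);return np.stack([A[:,0],-A[:,1],-A[:,2]],1)
def cr(x,y,z): return O+axes(YAW)@np.array([x,y,z],float)
def tcp_core(x,y,z): return cr(x,y,z)-Rt()@CT
def pos():
    from plant import observe
    s=observe();A=axes(YAW);R=np.array(s["orientation"]);print("tcp cradle",((np.array(s["eef_pos"])-O)@A).round(1),"core cradle",((np.array(s["eef_pos"])+R@CT-O)@A).round(1),"F cradle",(np.array(s["contact_force"])@A).round(1))
E
python3 - <<'E'
from h import *
togo(tcp_core(150,0,120),Rt()); print(tcp_core(150,0,120),tcp_core(95,0,40))
E
```

```text
at [554.2  -4.3 245.7] q [-0.5 17.6 -1.9 70.6  0.1 10.3] F [-0.4  0.2 -6.5] grip [42.3 63.7] t 5.375
shift [-0.513, -1.623, 0.067] turn [-0.0573, 0.0693, 0.2129]
[ 578.04718265 -207.06648974  237.33984707] [ 578.127097   -214.69746851  140.55781477]
```

{"fn": "play_rows", "kwargs": {
  "increments": [
    [[-0.02,-0.08,0],[-0.006,0.007,0.022],0.3],
    [[-0.05,-0.16,0],[-0.013,0.015,0.046],0.3],
    [[-0.08,-0.24,0],[-0.019,0.023,0.071],0.3],
    [[-0.1,-0.34,0],[-0.026,0.031,0.096],0.3],
    [[-0.13,-0.43,0],[-0.033,0.04,0.122],0.3],
    [[-0.16,-0.52,0],[-0.039,0.048,0.147],0.3],
    [[-0.19,-0.6,0],[-0.046,0.056,0.172],0.3],
    [[-0.22,-0.7,0],[-0.052,0.063,0.195],0.3],
    [[-0.25,-0.8,0],[-0.057,0.069,0.213],0.3],
    [[-0.25,-0.8,0],[-0.057,0.069,0.213],0.3]
  ]
}}

```text
clock: 6.62
eef_pos: [566.4, -105.2, 245.7]
orientation: [[-0.01, 1.0, -0.004], [0.868, 0.011, 0.496], [0.496, 0.001, -0.868]]
contact_force: [0.4, 0.6, -6.8]
gripper_width: 42.2
grasp_force: 64.0
```

```bash
python3 - <<'E'
from h import *
togo(tcp_core(130,0,110),Rt());pos()
E
```

```text
at [ 566.4 -105.2  245.7] q [-24.9  28.6   8.7  83.8  26.6  61.1] F [ 0.4  0.6 -6.8] grip [42.2 64. ] t 6.625
shift [-0.939, 0.088, -0.277] turn [0.0001, 0.0007, 0.0002]
tcp cradle [246.7  10.9  60.4] core cradle [242.5  10.6  76.3] F cradle [-2.9 -0.4 -6.2]
```

{"fn": "play_rows", "kwargs": {
  "increments": [
    [[-0.25,0.03,-0.08],[0,0,0],0.3],
    [[-0.6,0.06,-0.2],[0,0,0],0.3],
    [[-0.94,0.09,-0.27],[0,0,0],0.3],
    [[-0.94,0.09,-0.27],[0,0,0],0.3],
    [[-0.94,0.09,-0.27],[0,0,0],0.3]
  ]
}}

```text
clock: 7.25
eef_pos: [578.8, -217.4, 218.8]
orientation: [[-0.012, 1.0, -0.004], [0.868, 0.012, 0.497], [0.497, 0.002, -0.868]]
contact_force: [0.2, 0.2, -5.2]
gripper_width: 42.2
grasp_force: 64.0
```

```bash
python3 - <<'E'
from chk import *
from plant import capture
c,w=look("w4")
pos();togo(tcp_core(95,0,40),Rt())
S=w[np.isfinite(w[...,0])&(w[...,0]>480)&(w[...,0]<700)&(w[...,1]<-70)&(w[...,1]>-340)&(w[...,2]>5)&(w[...,2]<135)]
L=(S-O)@axes(YAW);S=S[L[:,2]<20];print(fitV(S,90.6,O[:2]));chk("w4",w,O[:2],90.6)
s=capture("side");pickle.dump(s,open("side4.pkl","wb"))
cv2.imwrite("pics/v4.png",np.hstack([c["frame"],cv2.resize(s["frame"][60:260,230:550],(640,400))])[:,:,::-1][:, :1280])
im=cv2.imread("pics/v4.png");cv2.imwrite("pics/v4.png",cv2.resize(im,(800,250)))
E
```

```text
tcp cradle [136.4  -0.3  93.6] core cradle [132.2  -0.6 109.5] F cradle [-2.4  0.6 -5.1]
at [ 578.7 -217.2  219.3] q [-33.   37.   19.5  90.   24.5  52.4] F [-0.6  0.5 -5.6] grip [42.3 64. ] t 7.3
shift [-0.308, -0.007, 0.58] turn [0.0002, 0.0005, 0.0005]
(np.float64(90.6), array([ 579.2, -288.5]), 0, np.float64(0.0))
w4 strap n 366 x [38.5 40.7 43.2] theta [1.85 1.9  1.95] rmax 101.3
 Vtop x hist [0 0 0 0 0 0 0 0 0 0 0 0 0 0 0 0 0 0 0 0 0 0 0 0 0 0 0 0 0 0 0 0 0 0] z nan
  return _methods._mean(a, axis=axis, dtype=dtype,
  ret = ret.dtype.type(ret / rcount)
Traceback (most recent call last):
  File "chk.py", line 11, in chk
    print(" stop n",len(St),"x",np.percentile(St[:,0],[5,50,95]).round(1),"z",np.percentile(St[:,2],[50,95]).round(1))
                                ~~~~~~~~~~~~~^^^^^^^^^^^^^^^^^^^
IndexError: index -1 is out of bounds for axis 0 with size 0
```

```bash
python3 - <<'E'
from h import *
from plant import capture
s=capture("side")
cv2.imwrite("pics/v4.png",cv2.resize(s["frame"][60:260,230:550],(640,400))[:,:,::-1])
E
```

```text
(no output)
```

View pics/v4.png

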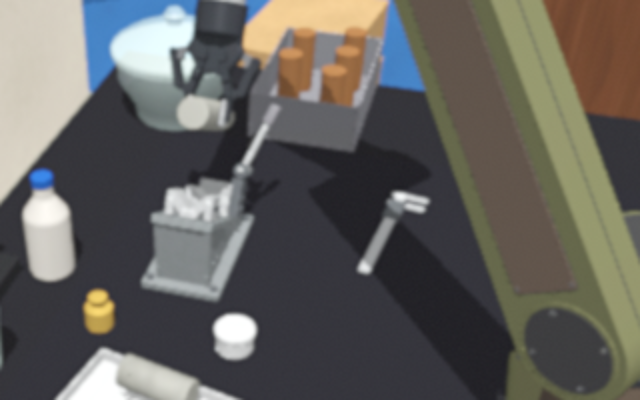

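Side view: the gripper and core (205,110) hover over the stand (205,220), clear of the strap (260,140), and the forearm is well above it.

{"fn": "play_rows", "kwargs": {
  "increments": [
    [[-0.12,0,0.2],[0,0,0],0.3],
    [[-0.25,-0.01,0.45],[0,0,0],0.3],
    [[-0.29,-0.01,0.65],[0,0,0],0.3],
    [[-0.29,-0.01,0.65],[0,0,0],0.3],
    [[-0.29,-0.01,0.65],[0,0,0],0.3]
  ]
}}

```text
clock: 7.98
eef_pos: [577.9, -210.0, 135.6]
orientation: [[-0.011, 1.0, -0.002], [0.868, 0.011, 0.496], [0.496, 0.004, -0.868]]
contact_force: [0.3, -0.1, -5.7]
gripper_width: 42.2
grasp_force: 63.6
```

```bash
python3 - <<'E'
from h import *
pos();togo(tcp_core(97,0,6),Rt())
c,w=look("w5")
E
```

```text
tcp cradle [100.7   0.5  17.5] core cradle [96.6  0.3 33.4] F cradle [-2.9 -0.3 -4.9]
at [ 577.9 -210.   135.6] q [-32.5  38.6  10.   78.5  24.7  53. ] F [ 0.3 -0.1 -5.7] grip [42.2 63.6] t 7.975
shift [0.005, 0.001, 0.228] turn [0.0006, 0.0007, 0.0004]
```

View pics/w5.png

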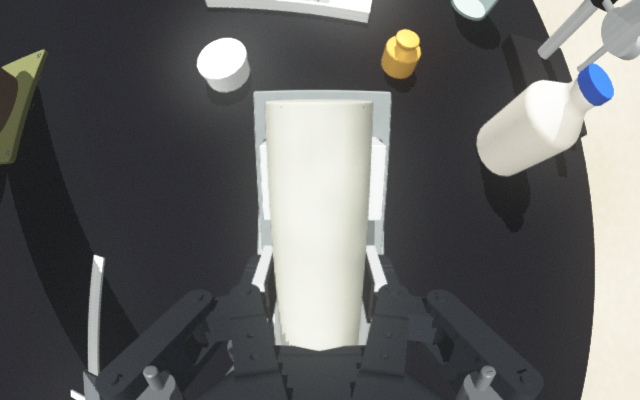

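Wrist view: the core (267–373) is centred over the upper V-block (260–386), and the fingers drop into the gap. Next I lower it in steps while watching force.

{"fn": "play_rows", "kwargs": {
  "increments": [
    [[0,0,0.08],[0,0,0],0.3],
    [[0,0,0.16],[0,0,0],0.3],
    [[0,0,0.22],[0,0,0],0.3],
    [[0,0,0.22],[0,0,0],0.3],
    [[0,0,0.22],[0,0,0],0.3]
  ]
}}

```text
clock: 8.65
eef_pos: [576.9, -197.2, 111.0]
orientation: [[-0.009, 1.0, -0.003], [0.868, 0.01, 0.497], [0.497, 0.002, -0.868]]
contact_force: [0.0, 0.2, -5.2]
gripper_width: 42.7
grasp_force: 63.9
```

{"fn": "play_rows", "kwargs": {
  "increments": [
    [[0,0,0.02],[0,0,0],0.3],
    [[0,0,0.03],[0,0,0],0.3],
    [[0,0,0.03],[0,0,0],0.3]
  ]
}}

```text
clock: 9.02
eef_pos: [578.2, -196.2, 108.9]
orientation: [[-0.011, 1.0, 0.0], [0.868, 0.009, 0.496], [0.496, 0.005, -0.868]]
contact_force: [2.0, -3.0, 0.7]
gripper_width: 42.4
grasp_force: 64.6
```

```bash
python3 - <<'E'
from h import *
pos();togo(tcp_core(97,0,0),Rt())
E
```

```text
tcp cradle [ 99.4   0.1 -12.5] core cradle [95.2 -0.2  3.3] F cradle [-2.3 -1.9  2.1]
at [ 578.2 -196.2  108.9] q [-31.6  38.8   6.2  74.   25.   54.1] F [ 2.  -3.   0.7] grip [42.4 64.6] t 9.025
shift [0.015, -0.002, 0.027] turn [0.0008, 0.0008, 0.0002]
```

{"fn": "play_rows", "kwargs": {
  "increments": [
    [[-0.02,0,0],[0,0,0],0.3],
    [[-0.04,0,0],[0,0,0],0.3],
    [[-0.06,0,0],[0,0,0],0.3],
    [[-0.06,0,0],[0,0,0],0.3]
  ]
}}

```text
clock: 9.52
eef_pos: [578.8, -201.2, 105.3]
orientation: [[-0.011, 1.0, 0.001], [0.867, 0.009, 0.498], [0.498, 0.006, -0.867]]
contact_force: [6.1, 0.3, 1.3]
gripper_width: 42.2
grasp_force: 64.6
```

```bash
python3 - <<'E'
from h import *
pos()
E
```

```text
tcp cradle [ 93.3  -0.6 -13.1] core cradle [89.1 -0.8  2.7] F cradle [ 0.8 -6.1  1.1]
```

{"fn": "play_rows", "kwargs": {
  "increments": [
    [[-0.01,0.012,0],[0,0,0],0.3],
    [[-0.025,0.012,0],[0,0,0],0.3],
    [[-0.025,0.012,0],[0,0,0],0.3]
  ]
}}

```text
clock: 9.9
eef_pos: [579.3, -204.1, 103.0]
orientation: [[-0.01, 1.0, -0.001], [0.867, 0.01, 0.498], [0.498, 0.004, -0.867]]
contact_force: [5.3, 1.3, 0.4]
gripper_width: 42.4
grasp_force: 64.5
```

```bash
python3 - <<'E'
from h import *
pos()
E
```

```text
tcp cradle [ 89.6  -1.  -13.6] core cradle [85.4 -1.3  2.2] F cradle [ 1.3 -5.3 -0.3]
```

{"fn": "play_rows", "kwargs": {
  "increments": [
    [[-0.01,0.01,0.008],[0,0,0],0.3],
    [[-0.02,0.012,0.01],[0,0,0],0.3],
    [[-0.02,0.012,0.01],[0,0,0],0.3]
  ]
}}

```text
clock: 10.28
eef_pos: [579.8, -204.8, 102.0]
orientation: [[-0.008, 1.0, -0.003], [0.866, 0.008, 0.499], [0.499, 0.002, -0.866]]
contact_force: [2.3, 2.7, 8.6]
gripper_width: 42.3
grasp_force: 65.0
```

```bash
python3 - <<'E'
from h import *
pos()
E
```

```text
tcp cradle [ 88.5  -1.4 -14.1] core cradle [84.3 -1.7  1.7] F cradle [ 6.6 -2.3  6.1]
```

{"fn": "play_rows", "kwargs": {
  "increments": [
    [[-0.01,0.004,0],[0,0,0],0.3],
    [[-0.018,0.004,0],[0,0,0],0.3],
    [[-0.018,0.004,0],[0,0,0],0.3]
  ]
}}

```text
clock: 10.65
eef_pos: [579.8, -206.1, 101.2]
orientation: [[-0.008, 1.0, -0.003], [0.866, 0.009, 0.5], [0.5, 0.001, -0.866]]
contact_force: [1.1, 3.2, 8.9]
gripper_width: 42.2
grasp_force: 65.1
```

```bash
python3 - <<'E'
from h import *
pos()
E
```

```text
tcp cradle [ 86.9  -1.5 -14.1] core cradle [82.7 -1.8  1.7] F cradle [ 7.2 -1.1  6.1]
```

{"fn": "play_rows", "kwargs": {
  "increments": [
    [[-0.012,0,0],[0,0,0],0.3],
    [[-0.025,0,0],[0,0,0],0.3],
    [[-0.025,0,0],[0,0,0],0.3]
  ]
}}

```text
clock: 11.02
eef_pos: [579.9, -207.3, 100.5]
orientation: [[-0.008, 1.0, -0.003], [0.864, 0.009, 0.503], [0.503, 0.001, -0.864]]
contact_force: [0.8, 6.8, 11.2]
gripper_width: 41.9
grasp_force: 65.1
```

```bash
python3 - <<'E'
from h import *
pos()
E
```

```text
tcp cradle [ 85.5  -1.5 -14.2] core cradle [81.3 -1.8  1.6] F cradle [11.5 -0.9  6.3]
```

{"fn": "play_rows", "kwargs": {
  "increments": [
    [[-0.01,0,0],[0,0,0],0.3],
    [[-0.02,0,0],[0,0,0],0.3],
    [[-0.02,0,0],[0,0,0],0.3]
  ]
}}

```text
clock: 11.4
eef_pos: [579.8, -207.3, 100.5]
orientation: [[-0.008, 1.0, -0.003], [0.862, 0.008, 0.506], [0.506, 0.001, -0.862]]
contact_force: [0.4, 12.3, 15.9]
gripper_width: 42.2
grasp_force: 65.2
```

```bash
python3 - <<'E'
from h import *
pos()
E
```

```text
tcp cradle [ 85.5  -1.5 -14.2] core cradle [81.2 -1.7  1.6] F cradle [18.6 -0.5  7.6]
```

The core is against the stop: the force rises with no motion. That puts the cradle origin at y ≈ -291.8, x ≈ 580.8, consistent with the top-view fit. Releasing gently.

{"fn": "play_rows", "kwargs": {
  "increments": [
    [[0.008,0,0],[0,0,0],0.5],
    [[0.008,0,0],[0,0,0],0.6],
    [[0.008,0,0],[0,0,0],0.8],
    [[0.008,0,0],[0,0,0],1],
    [[0.008,0,0],[0,0,0],1],
    [[0.008,0,0],[0,0,0],1]
  ]
}}

```text
clock: 12.15
eef_pos: [580.5, -211.7, 97.2]
orientation: [[-0.009, 1.0, -0.003], [0.868, 0.009, 0.497], [0.497, 0.002, -0.868]]
contact_force: [-0.6, 0.3, -0.2]
gripper_width: 85.7
grasp_force: 0.0
```

```bash
sed -i 's/579.2,-288.5,70/580.8,-291.8,70/' h.py; python3 - <<'E'
from chk import *
pos();togo(cr(85,0,90),Rt())
c,w=look("w6")
L=(w-O)@axes(YAW)
P=L[np.isfinite(L[...,0])&(np.abs(L[...,1])<24)&(L[...,2]>8)&(L[...,2]<35)&(L[...,0]>-30)&(L[...,0]<200)]
t=P[np.abs(P[:,1])<4];print(len(P),"x",np.sort(P[:,0])[[5,-6]].round(1),"top fit",np.polyfit(t[:,0],t[:,2],1),"y",np.percentile(P[:,1],[1,99]))
E
```

```text
tcp cradle [ 83.   -0.5 -16.5] core cradle [78.8 -0.8 -0.7] F cradle [ 0.2  0.6 -0.3]
at [ 580.5 -211.7   97.2] q [-32.5  40.5   7.7  74.4  24.7  53.1] F [-0.6  0.3 -0.2] grip [85.7  0. ] t 12.15
shift [0.014, -0.002, -0.888] turn [0.0004, 0.0006, 0.0]
24784 x [ 44.5 170. ] top fit [-1.26988123e-03  2.12816149e+01] y [-20.21925055  18.95705959]
```

The core's upper end is at cradle x = 170 and its top is level at z = 21, so it is seated. Retracting along cradle z.

{"fn": "play_rows", "kwargs": {
  "increments": [
    [[0.01,0,-0.3],[0,0,0],1],
    [[0.01,0,-0.65],[0,0,0],1],
    [[0.01,0,-1],[0,0,0],1]
  ]
}}

```text
clock: 12.58
eef_pos: [580.8, -270.5, 203.2]
orientation: [[-0.01, 1.0, -0.003], [0.868, 0.01, 0.497], [0.497, 0.002, -0.868]]
contact_force: [1.1, -0.1, 0.5]
gripper_width: 85.6
grasp_force: 0.0
```

{"fn": "play_rows", "kwargs": {
  "increments": [
    [[0,0,-0.4],[0,0,0],0],
    [[0,0,-0.7],[0,0,0],0],
    [[-0.15,-0.3,-0.7],[0,0,0],0],
    [[-0.43,-0.7,-0.7],[0,0,0],0],
    [[-0.43,-1,-0.7],[0,0,0],0],
    [[-0.43,-1,-0.7],[0,0,0],0],
    [[-0.43,-1,-0.7],[0,0,0],0]
  ],
  "newtons": 60
}}

```text
clock: 13.45
eef_pos: [462.2, -357.9, 249.4]
orientation: [[-0.01, 1.0, -0.002], [0.868, 0.009, 0.496], [0.496, 0.003, -0.868]]
contact_force: [0.1, -0.6, 0.6]
gripper_width: -0.2
grasp_force: 0.0
```

```bash
python3 - <<'E'
from chk import *
from plant import capture
pos();togo(cr(32.5,125,105),Rt())
c=capture("top");W=cloud(c);M=med(W);W[np.abs(M[...,2]-W[...,2])>8]=np.nan
c,w=look("w7")
for nm,X in(("top",W),("w7",w)):
    try: chk(nm,X,O[:2],90.6)
    except Exception as e: print(nm,e)
E
```

```text
tcp cradle [ 33.6 119.3 187.8] core cradle [ 29.4 119.  203.6] F cradle [-0.2 -0.1  0.9]
at [ 462.2 -357.9  249.4] q [-48.2  38.3  25.8 100.6  19.3  37.3] F [ 0.1 -0.6  0.6] grip [-0.2  0. ] t 13.45
shift [-0.006, -0.05, 0.69] turn [0.0006, 0.0006, 0.0001]
top strap n 170 x [25.  40.9 46. ] theta [1.81 1.9  1.98] rmax 111.7
 Vtop x hist [ 0  0  3  4  8  6  6  8  8  7 10  3  0  0  0  0  0  0  0  0  0  0  2  8
  9  5  6 10  7  9  9 10  2  0] z -8.2
 stop n 32 x [-10.3   1.3  13.3] z [ 6.  11.4]
w7 strap n 1407 x [23.6 38.5 45.4] theta [1.77 1.88 1.96] rmax 110.3
 Vtop x hist [ 0  1 15 15 18 17 15 19 25 44 51  1  0  0  0  0  0  0  0  0  0  0  7 48
 49 56 52 51 50 54 49 47  1  0] z -8.4
 stop n 351 x [-11.7  -6.6  13.1] z [ 3.8 10.3]
```

View pics/w7.png

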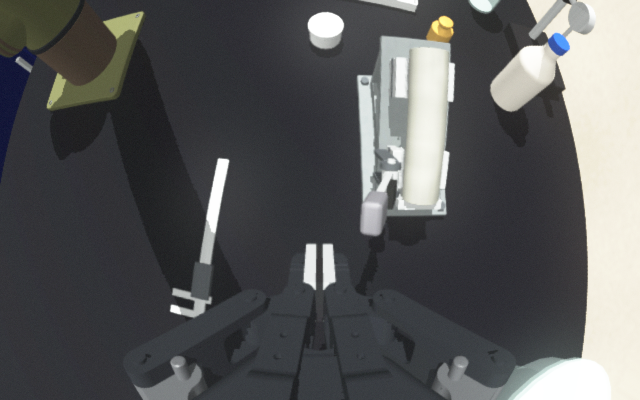

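Wrist view: the seated core lies in the Vs (405–450, 45–205), the strap grip is at (372,215), and the shut fingers (318,265) are on its outer side. Next: go down beside it, then sweep over.

{"fn": "play_rows", "kwargs": {
  "increments": [
    [[-0.01,-0.05,0.3],[0,0,0],0],
    [[-0.01,-0.05,0.68],[0,0,0],0],
    [[-0.01,-0.05,0.68],[0,0,0],0],
    [[-0.01,-0.05,0.68],[0,0,0],0]
  ]
}}

```text
clock: 14.05
eef_pos: [456.8, -319.1, 178.8]
orientation: [[-0.011, 1.0, -0.002], [0.869, 0.011, 0.495], [0.495, 0.004, -0.869]]
contact_force: [-0.5, -0.8, 0.1]
gripper_width: 0.1
grasp_force: 0.0
```

```bash
python3 - <<'E'
from h import *
from plant import observe
pos();s=observe();p=np.array(s["eef_pos"]);Q=np.array(s["orientation"])
for th in(1.57,1.4,1.2,1.0,.8,.6,.4,.2,.1,0.):
    d=np.array([-np.cos(th),np.sin(th)]);n=np.array([np.sin(th),np.cos(th)])
    y,z=np.array([46,32])+90*d+8*n;y+=9*min(1,th/.3)
    if th>1.5: z=105
    print(th,round(y),round(z),(Q.T@(cr(32.5,y,z)-p)/120).round(2))
E
```

```text
tcp cradle [ 31.9 124.3 107.2] core cradle [ 27.8 124.  123. ] F cradle [-0.6  0.5  0.5]
1.57 63 105 [0.   0.51 0.02]
1.4 48 122 [ 0.    0.64 -0.12]
1.2 30 119 [ 0.    0.79 -0.09]
1.0 13 112 [ 0.    0.93 -0.04]
0.8 -2 102 [0.   1.05 0.05]
0.6 -15 89 [0.   1.16 0.15]
0.4 -25 74 [0.   1.24 0.28]
0.2 -35 58 [0.   1.32 0.42]
0.1 -40 49 [0.   1.37 0.49]
0.0 -44 40 [0.   1.4  0.57]
```

{"fn": "play_rows", "kwargs": {
  "increments": [
    [[0,0.15,0.02],[0,0,0],0],
    [[0,0.3,0.02],[0,0,0],0],
    [[0,0.42,0.02],[0,0,0],0],
    [[0,0.51,0],[0,0,0],0],
    [[0,0.64,-0.1],[0,0,0],0],
    [[0,0.72,-0.1],[0,0,0],0],
    [[0,0.79,-0.09],[0,0,0],0],
    [[0,0.86,-0.07],[0,0,0],0],
    [[0,0.93,-0.04],[0,0,0],0],
    [[0,0.93,-0.04],[0,0,0],0]
  ]
}}

```text
clock: 15.3
eef_pos: [568.0, -319.3, 181.7]
orientation: [[-0.01, 1.0, -0.002], [0.868, 0.01, 0.497], [0.497, 0.003, -0.868]]
contact_force: [0.8, 0.5, -1.0]
gripper_width: -0.5
grasp_force: 0.0
```

```bash
python3 - <<'E'
from h import *
from plant import observe,capture
pos();s=observe();p=np.array(s["eef_pos"]);Q=np.array(s["orientation"])
for th in(.9,.8,.7,.6,.5,.4,.3,.2,.1,0.):
    d=np.array([-np.cos(th),np.sin(th)]);n=np.array([np.sin(th),np.cos(th)])
    y,z=np.array([46,32])+90*d+8*n;y+=9*min(1,th/.3)
    print(th,round(y),round(z),(Q.T@(cr(32.5,y,z)-p)/120).round(2))
c=capture("side")["frame"][100:220,270:430];cv2.imwrite("pics/s8.png",cv2.resize(c,(640,480),interpolation=cv2.INTER_CUBIC)[:,:,::-1])
E
```

```text
tcp cradle [ 32.1  13.  110.4] core cradle [ 28.   12.8 126.2] F cradle [-0.1 -0.8 -1.2]
0.9 5 107 [0.   0.06 0.02]
0.8 -2 102 [0.   0.12 0.07]
0.7 -9 96 [0.   0.18 0.12]
0.6 -15 89 [0.   0.23 0.18]
0.5 -20 82 [0.   0.28 0.24]
0.4 -25 74 [0.   0.31 0.3 ]
0.3 -29 66 [0.   0.35 0.37]
0.2 -35 58 [0.   0.4  0.44]
0.1 -40 49 [0.   0.44 0.51]
0.0 -44 40 [0.   0.47 0.59]
```

View pics/s8.png

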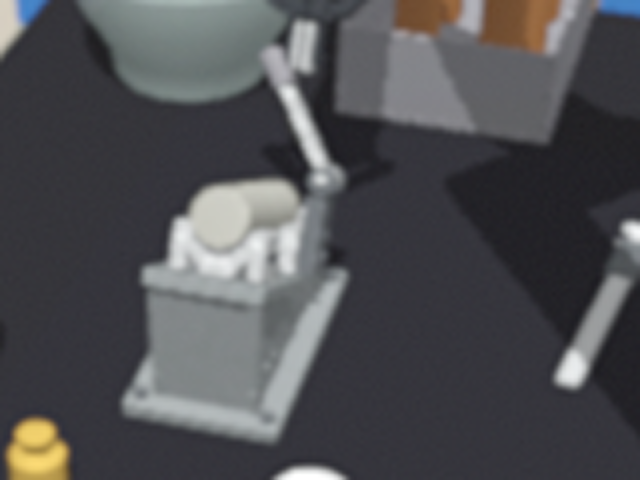

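Side view: the core is seated in the Vs (240,215). The strap has swung past square, running from its hinge at (325,180) to the grip at (275,60), with the fingers behind it. I continue the arc down.

{"fn": "play_rows", "kwargs": {
  "increments": [
    [[0,0.06,0.02],[0,0,0],0],
    [[0,0.12,0.07],[0,0,0],0],
    [[0,0.18,0.12],[0,0,0],0],
    [[0,0.23,0.18],[0,0,0],0],
    [[0,0.28,0.24],[0,0,0],0],
    [[0,0.32,0.3],[0,0,0],0],
    [[0,0.35,0.37],[0,0,0],0],
    [[0,0.4,0.44],[0,0,0],0],
    [[0,0.44,0.5],[0,0,0],0],
    [[0,0.46,0.53],[0,0,0],0]
  ]
}}

```text
clock: 16.6
eef_pos: [622.0, -286.9, 126.3]
orientation: [[-0.009, 1.0, -0.004], [0.867, 0.01, 0.497], [0.497, 0.001, -0.867]]
contact_force: [-1.7, -0.2, 2.0]
gripper_width: -0.1
grasp_force: 0.6
```

{"fn": "play_rows", "kwargs": {
  "increments": [
    [[0,0.01,0.03],[0,0,0],0],
    [[0,0.01,0.06],[0,0,0],0],
    [[0,0.01,0.06],[0,0,0],0]
  ]
}}

```text
clock: 16.98
eef_pos: [623.4, -283.8, 120.7]
orientation: [[-0.01, 1.0, -0.002], [0.868, 0.01, 0.497], [0.497, 0.003, -0.868]]
contact_force: [-0.2, 0.2, 0.2]
gripper_width: 0.1
grasp_force: 0.0
```

```bash
python3 - <<'E'
from h import *
pos()
E
```

```text
tcp cradle [ 31.9 -42.7  40.2] core cradle [ 27.8 -42.9  56. ] F cradle [0.3 0.2 0. ]
```

{"fn": "play_rows", "kwargs": {
  "increments": [
    [[0,0,0.015],[0,0,0],0],
    [[0,0,0.03],[0,0,0],0],
    [[0,0,0.03],[0,0,0],0]
  ]
}}

```text
clock: 17.35
eef_pos: [623.4, -283.5, 120.1]
orientation: [[-0.01, 1.0, -0.0], [0.869, 0.008, 0.495], [0.495, 0.005, -0.869]]
contact_force: [-2.3, -5.2, 8.3]
gripper_width: 0.1
grasp_force: 5.0
```

```bash
python3 - <<'E'
from h import *
from plant import capture
pos()
c=capture("side")["frame"][100:220,270:430];cv2.imwrite("pics/s9.png",cv2.resize(c,(640,480),interpolation=cv2.INTER_CUBIC)[:,:,::-1])
E
```

```text
tcp cradle [ 31.9 -42.7  39.5] core cradle [ 27.8 -42.9  55.3] F cradle [-0.4  2.3  9.8]
```

View pics/s9.png

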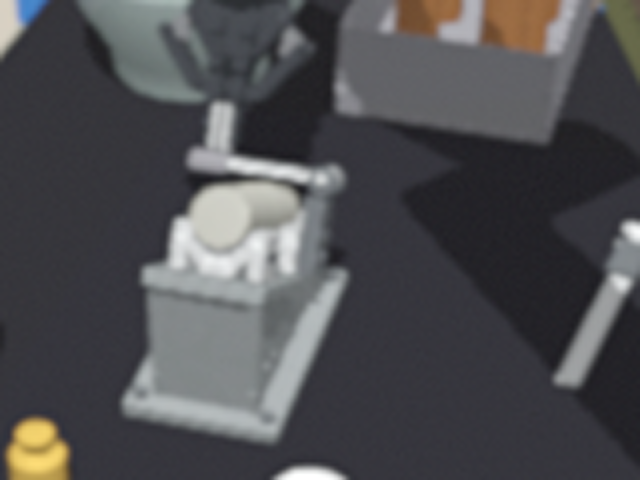

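Side view: the strap lies across the core, with the grip at (208,158) and the fingers pressing on it. Force rises without motion at z = 39.5, so it is bearing. A little more pressure, then lift off.

{"fn": "play_rows", "kwargs": {
  "increments": [
    [[0,0,0.02],[0,0,0],0],
    [[0,0,0.025],[0,0,0],0],
    [[0,0,0.025],[0,0,0],0]
  ]
}}

```text
clock: 17.77
eef_pos: [623.5, -283.4, 119.8]
orientation: [[-0.01, 1.0, 0.002], [0.87, 0.007, 0.493], [0.493, 0.007, -0.87]]
contact_force: [-4.3, -7.3, 17.7]
gripper_width: 0.1
grasp_force: 9.7
```

{"fn": "play_rows", "kwargs": {
  "increments": [
    [[0,0,-0.1],[0,0,0],0],
    [[0,0,-0.4],[0,0,0],0],
    [[0,0,-0.8],[0,0,0],0],
    [[0,0,-1],[0,0,0],0],
    [[0,0,-1],[0,0,0],0]
  ]
}}

```text
clock: 18.4
eef_pos: [624.2, -341.7, 220.0]
orientation: [[-0.01, 1.0, 0.0], [0.869, 0.009, 0.495], [0.495, 0.005, -0.869]]
contact_force: [0.5, 0.5, -0.5]
gripper_width: -0.1
grasp_force: 0.0
```

```bash
python3 - <<'E'
from h import *
pos();c,w=look("w10");L=(w-O)@axes(YAW);L=L[np.isfinite(L[...,0])]
P=L[(np.abs(L[:,1])<24)&(L[:,2]>8)&(L[:,2]<26)&(L[:,0]>50)&(L[:,0]<200)]
t=P[np.abs(P[:,1])<4];print("core end",np.sort(P[:,0])[[-6]],np.polyfit(t[:,0],t[:,2],1))
G=L[(np.abs(L[:,0]-32.5)<8)&(np.abs(L[:,1]+48)<12)&(L[:,2]>25)&(L[:,2]<60)];print("grip top z",len(G),np.median(G[:,2]))
G=L[(np.abs(L[:,0]-32.5)<8)&(np.abs(L[:,1])<22)&(L[:,2]>27)&(L[:,2]<60)];print("bar top z",len(G),np.median(G[:,2]),np.polyfit(G[:,1],G[:,2],1))
E
```

```text
tcp cradle [ 31.4 -42.9 155. ] core cradle [ 27.3 -43.1 170.9] F cradle [ 0.2 -0.5 -0.7]
core end [169.54199666] [-9.90420220e-04  2.11520642e+01]
grip top z 480 39.322629971992626
bar top z 823 34.95072546830921 [2.58347320e-03 3.49183716e+01]
```

```bash
python3 -c "
from plant import *
print(job_done())"
```

```text
the job is handed in; nothing more can be done
None
```

The long core is seated in both Vs against the end stop, the strap is closed and bearing on it, and the arm is clear. I handed the job in at about 18.5 s.

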